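Start the platform nut on a shaker's stud

ROBOT

A 6-joint arm with a two-finger parallel gripper is mounted at the origin on a cart in front of the work surface, level with it; the furniture and walls round the work are solid. World frame = base frame: x ahead of the robot, y to its left, z up, the work surface at z = 0. Lengths are in mm, angles in rad, forces in N, time in s.
With the tool pointing down it reaches from about 300 to 1000 mm from the base axis. Payload 5.1 kg.
Tool frame: the origin (TCP) lies on the centre line of the jaws, within the pads' length; the fingertips stand 17 mm ahead of it and the grasp point (between the pads) lies 2 mm behind it (arm.nose_length is the distance from the TCP to the fingertips, in mm); z points along the fingers, y is the line along which they close (so a half turn about z gives the same grasp; the last joint's range is limited). The gripper opens to 95 mm and grips with 3 to 60 N. Pads are 20 mm wide; open, the fingers measure 119 mm over their backs; the gripper's body (75 mm by 180 mm) begins 59 mm behind the grasp point.
Start: joints at [-1.325, 0.124, 1.65, -0, 1.367, -0.083], TCP at [209.857, -615.179, 231.656] pointing down, gripper open.
Joint ranges: [-2.61, 2.61], [-1.02, 2.33], [0.03, 2.71], [-1.35, 4.49], [0.32, 2.68], [-2.91, 2.91]. Speed limits (rad/s): [2.57, 2.57, 3.14, 3.14, 3.14, 3.14].

INTERFACE

Orientations are given as [roll, pitch, yaw] about the fixed x, y, z axes, in that order (R = Rz(yaw) Ry(pitch) Rx(roll)).
In Python, from bench import arm, viewer, finder gives the robot as it stands.
- The arm moves only by the shell command python3 -m jog 'ROWS' [FORCE]. ROWS is JSON, a list of rows, each an object of numbers: "rx", "ry", "rz": the turn, a rotation vector about the tool's x, y, z in rad; "dx", "dy", "dz": the shift along the tool's x, y, z in cm; "grip": the closure, from 0 (fully open) to 1 (shut). A call has 1 to 10 rows; each row is the pose to reach, as a shift and turn from the pose commanded when the call began, along the tool's axes at that moment; what a row does not reach only later rows make up. A row lasts 1/8 s, in which the tool goes at most 62.5 mm and 10.7 degrees, less where a joint would pass 70% of its speed; a pose out of reach is approached as far as the arm can. A call with a gripper value outside its range is refused whole. The fingers move at their own pace and stop on an object; FORCE is the grip in N (left out, the last holds). Time passes only in rows, so rows that repeat a pose let the fingers close. It gives the time, the measured TCP pose, the force, the opening and the grip force at its end, in the units of the state.
- arm.get_obs(): the state, without advancing time (a new reading comes with each control period).
- viewer.grab_frame(name): name is "side" or "top" or "wrist"; returns (picture, depth): 384x512x3 uint8, red, green, blue; 384x512 float32, mm along the optical axis (not along the pixel's ray), 0 where there is no reading.
- viewer.camera_model(name): a dict with "fx", "fy", "cx", "cy" (pixels), "view" (4x4, takes a point from world to camera coordinates); the wrist camera has in their place "hand_eye" (4x4, takes a point from camera to tool coordinates, whose origin is the TCP and whose axes are the flange's). Camera axes: x right, y down, z forward; pixel columns grow to the right and rows downward; lengths in mm; the calibration is good to about 2 mm. A picture is of the moment at which its call begins: read the wrist's pose just before it. camera_model takes no time and is no camera call.
- arm.sign_off(): hands the job in; it is judged then, once.
Trained networks look in the newest picture that a camera, given by its name, has taken for a name from the list of things; names that differ only in an ending like _2 or _b are one class to them, and where a whole thing is asked for, a point or a joint stands for the part that bears it (a point fixed in the world has none). Each returns a list of dicts, best first, with "p" (0 to 1); they miss things now and then, are a little off and sometimes report something else, mostly with a low value. They report only what shows in the picture. A call takes as long as a camera call. They do not tell look-alikes from the thing itself.
- finder.masks_of(thing, camera): "pixels" (384x512 bool, what is visible of it) and "box" ([centre column, centre row, width, height] in pixels, round what is visible of it).
The state is a dict: "clock": time; "joints": joint angles; "qd": joint speeds; "tau": joint torques, N m; "tool_pos": TCP position; "tcp_rot": TCP orientation; "force": force on the tool from outside, world axes, zero at the start; "ft_torque": the same for the moment, N m; "width": finger opening in mm; "finger_force": force on a finger pad.
Only numpy, scipy, OpenCV 4.12 (cv2) and the standard library are available. Lean on these libraries where they do the work, as an engineer would, in place of code of your own. Each camera call takes 0.05 s, during which the arm holds its last target. There are 200 camera calls.

TASK

Fit the brass flange nut on the shaker's stud. Set it on the thread with its red mark at the red line of the platform, turn it backwards (anticlockwise from above) under light pressure until you feel the thread drop in, then screw it on clockwise until its flange lies flat on the platform's steel seat, and let go. Be gentle with the thread, never forcing the nut or pressing hard, and leave the glass beaker and the amber bottle where they are.

Things in the scene. Friction and masses are not known exactly. Their poses are not given: they have to be found in the camera images.
- nut_center (a point): centre of the loose brass flange nut, on its axis, 19 mm above its underside (half-way up). Hexagon 46 mm across flats, 38 mm high over all, on a round flange at its foot 60 mm across and 5 mm thick; hole 36 mm wide. About 0.16 kg. z = its axis, up; x points to the red mark in the middle of one flat (flats face 0, 60, 120.. degrees from x). Grip it by two flats above the flange
- nut_dot (a point): the nut's red mark (stripe up one flat, dash on top, dot on the flange): this point lies 26.5 mm from the axis along the nut's x, 19 mm above its underside. Same axes as nut_center
- nut_lug (a point): one of the nut's two inner lugs (thread teeth), the one under the red mark: middle of its lower face, 8 mm above the nut's underside, 14 mm from the axis; the other is opposite. They reach in to 11.5 mm from the axis and are 5 mm wide
- shaker: white orbital shaker, housing 150 x 140 mm, with a round platform of 132 mm and a dark steel threaded stud upright in its centre; fixed to the worktop. Origin on the worktop under the stud's axis, z up, its front (dial, red line) at -x
- seat (a point): centre of the platform's steel seat (68 mm across), where the nut's flange must lie; on the stud's axis, 56 mm above the worktop; axes of the shaker. The nut is home when nut_center is 19 mm above this point
- stud_top (a point): tip of the stud, on its axis, 36 mm above the seat. Core 20 mm, thread 30 mm across; above 24 mm over the seat it is a plain cone, 10 mm wide at the tip
- thread_top (a point): on the stud's axis, 21 mm above the seat: height of the upper edge of the thread's two ends (entries), 180 degrees apart; not marked, at another angle in each run. Rigid right-hand thread, two starts, lead 18 mm a turn (2.86 mm a radian), ridges 9 mm apart. Contact forces between nut and shaker, added up, must stay under 40 N
- index_line (a point): middle of the red line on the platform, 48 mm out to the front (-x). Set on with its mark here, the nut rests on a flat shoulder, underside 12 mm above the seat. Turned back it climbs to 13 mm, then, 30 to 125 degrees from the line, drops to 4.5-6.5 mm if let down; the drop spans about 30 degrees, then comes the next shoulder. From there it is home after 90-120 degrees clockwise
- beaker: glass beaker, 54 mm wide, 68 mm high, a bystander; origin at the centre of its underside
- amber_bottle: brown bottle with a black cap, 52 mm wide, 102 mm high, a bystander; origin at the centre of its underside
Not all that is in view belongs to the job. There is more than one size of the part that bears nut_center; the job needs the middle-sized.

How it is judged:
By the outcome, as a careful person would: the job done as asked, in the order asked, and still so for the second after the job is handed in, with the robot touching nothing.
It also fails if it takes over 58 s, if anything falls off the work surface, if the arm or the gripper's body presses on something with over 40 N, if the wrist force passes 120 N, or if a joint passes its speed limit or range.

## Working session

There is one attempt and no reset: what is moved stays moved. The work goes in short steps, Python scripts to look and compute and a shell command to move; the robot and the scene stay as the last step left them, time stands still between calls to the robot, and variables do not carry over. Pictures are saved under pics/ and viewed, at most 13 in all, crops included, and the job is handed in when it is done.

```bash
ls; mkdir -p pics; cat > h.py <<'E'
import numpy as np, cv2
from bench import arm, viewer, finder
from scipy.spatial.transform import Rotation as R
def cloud(cam, depth, obs=None):
    m=viewer.camera_model(cam)
    v,u=np.mgrid[0:384,0:512]; z=depth
    P=np.stack([(u-m['cx'])/m['fx']*z,(v-m['cy'])/m['fy']*z,z],-1)
    if 'view' in m: T=np.linalg.inv(np.array(m['view']))
    else:
        T=np.eye(4); T[:3,:3]=R.from_euler('xyz',obs['tcp_rot']).as_matrix(); T[:3,3]=obs['tool_pos']; T=T@np.array(m['hand_eye'])
    return P@T[:3,:3].T+T[:3,3]
def save(n,im,s=1,crop=None):
    if crop: im=im[crop[1]:crop[3],crop[0]:crop[2]]
    cv2.imwrite('pics/'+n,cv2.resize(im[...,::-1],None,fx=s,fy=s,interpolation=cv2.INTER_CUBIC))
E
python3 - <<'E'
from h import *
print(arm.get_obs())
ims=[]
for c in ['top','side']:
    im,d=viewer.grab_frame(c); W=cloud(c,d); save(c+'.png',im,1.5); np.savez(c,im=im,d=d,W=W)
    for t in ['nut_center','shaker','beaker','amber_bottle']:
        for r in finder.masks_of(t,c)[:5]:
            p=W[r['pixels']&(d>0)]
            print(c,t,round(r['p'],2),np.round(r['box']),np.median(p,0).round(),np.percentile(p,2,0).round(),np.percentile(p,98,0).round())
E
```

```text
pics
{'clock': 0.0, 'joints': array([-1.32461902e+00,  1.24515565e-01,  1.65171725e+00, -6.48593841e-06,
        1.36749153e+00, -8.25986347e-02]), 'qd': array([ 8.13222409e-05, -1.58942659e-03, -1.38414673e-03,  4.92613708e-04,
        1.47843292e-03,  7.26394612e-04]), 'tau': array([-4.43945946e-04, -4.17595840e+01, -3.59929919e+01,  7.72706419e-02,
        4.90895938e-02, -1.81567029e-04]), 'tool_pos': array([ 209.69344239, -614.58432452,  230.35468258]), 'tcp_rot': array([-3.13946770e+00, -1.69546806e-04,  3.28777082e-01]), 'force': array([ 0.05527503, -0.57832799,  0.7264496 ]), 'ft_torque': array([-0.03447818, -0.04306215, -0.01587956]), 'finger_force': 0.0, 'width': 95.24226780595865}
top nut_center 0.74 [253. 255.  28.  31.] [399. -99.  10.] [ 361. -135.   -2.] [436. -62.  54.]
top nut_center 0.73 [293. 224.  26.  22.] [ 480. -197.    9.] [ 456. -226.   -4.] [ 508. -174.   41.]
top nut_center 0.56 [305. 261.  11.  19.] [ 390. -227.   12.] [ 370. -247.   -2.] [ 408. -211.   29.]
top nut_center 0.38 [190. 225.  63.  64.] [470.  59.  52.] [399.  -6.  28.] [545. 130.  77.]
top sh
[... 166 characters left out ...]
. -284.   69.]
top amber_bottle 0.82 [179. 156.  20.  25.] [642.  94.  71.] [624.  76.   8.] [667. 118. 103.]
side nut_center 0.83 [194. 219.  40.  43.] [ 401. -116.   29.] [ 363. -138.    1.] [436. -65.  54.]
side nut_center 0.73 [231. 257.  26.  32.] [ 485. -214.   22.] [ 458. -232.    2.] [ 511. -186.   40.]
side nut_center 0.71 [182. 271.  16.  25.] [ 390. -239.   14.] [ 369. -253.   -1.] [ 410. -217.   30.]
side shaker 0.71 [231. 170.  69.  52.] [476.  29.  52.] [402. -12.  14.] [549. 118.  79.]
side beaker 0.74 [304. 294.  32.  40.] [ 620. -301.   41.] [ 595. -334.    1.] [ 644. -281.   70.]
side amber_bottle 0.66 [300. 141.  22.  23.] [647.  93. 100.] [627.  83.  59.] [665. 114. 104.]
```

View pics/top.png

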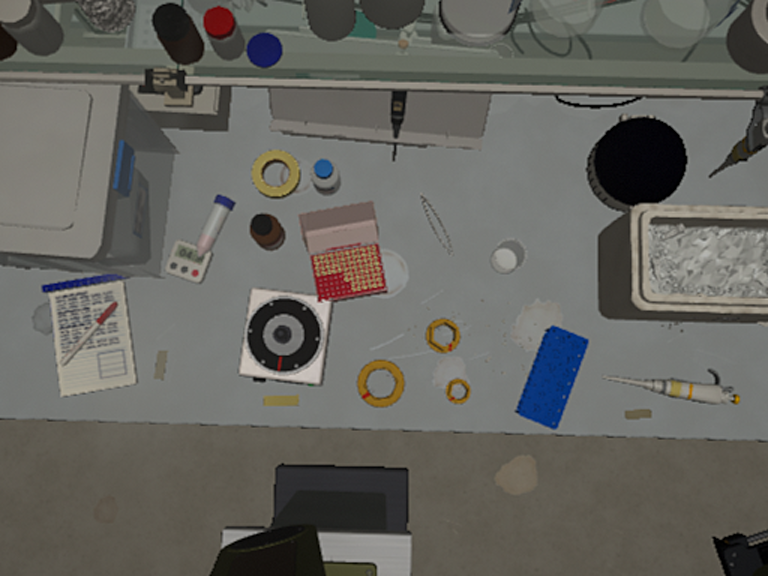

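```bash
python3 - <<'E'
from h import *
print(viewer.camera_model('wrist'))
z=np.load('side.npz');a=z['im'][100:340,160:340]
z2=np.load('top.npz');b=z2['im'][180:300,150:330]
save('crop.png',np.hstack([cv2.resize(a,(400,533)),cv2.resize(b,(400,267)).repeat(1,0) if 0 else cv2.copyMakeBorder(cv2.resize(b,(400,267)),0,266,0,0,0)]))
E
```

```text
{'fx': 279.69545280122065, 'fy': 279.69545280122065, 'cx': 259.5859230643234, 'cy': 193.333688404587, 'hand_eye': array([[ 9.70634977e-04, -9.61437214e-01, -2.75022802e-01,
         7.72180497e+01],
       [ 9.99999282e-01,  1.12637778e-03, -4.08356076e-04,
        -8.30810794e-01],
       [ 7.02388301e-04, -2.75022209e-01,  9.61437617e-01,
        -1.52801172e+02],
       [ 0.00000000e+00,  0.00000000e+00,  0.00000000e+00,
         1.00000000e+00]])}
```

View pics/crop.png

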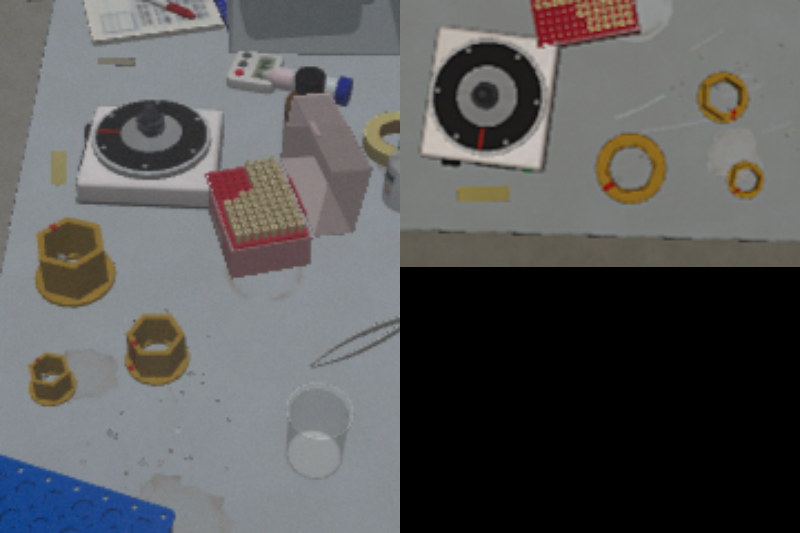

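```bash
python3 -m jog '[{"dx":23,"dy":-28,"dz":1.5,"grip":0},{"dx":46.4,"dy":-55.5,"dz":3},{"dx":46.4,"dy":-55.5,"dz":3},{"dx":46.4,"dy":-55.5,"dz":3},{"dx":46.4,"dy":-55.5,"dz":3},{"dx":46.4,"dy":-55.5,"dz":3},{"dx":46.4,"dy":-55.5,"dz":3},{"dx":46.4,"dy":-55.5,"dz":3},{"dx":46.4,"dy":-55.5,"dz":3},{"dx":46.4,"dy":-55.5,"dz":3}]'; python3 -m jog '[{},{},{},{},{}]'
python3 - <<'E'
from h import *
o=arm.get_obs(); print(o['joints'],o['tool_pos'],o['tcp_rot'])
im,d=viewer.grab_frame('wrist'); W=cloud('wrist',d,o); np.savez('w1',im=im,d=d,W=W); save('w1.png',im,1.5)
for r in finder.masks_of('shaker','wrist')[:2]: print(r['p'],r['box'])
hsv=cv2.cvtColor(im,cv2.COLOR_RGB2HSV)
red=((hsv[...,0]<8)|(hsv[...,0]>172))&(hsv[...,1]>140)&(hsv[...,2]>60)
n,l,st,ce=cv2.connectedComponentsWithStats(red.astype(np.uint8))
for i in range(1,n):
    if st[i,4]>15: print('red',st[i],ce[i],np.median(W[(l==i)&(d>0)],0).round(1))
# stud tip: highest points
for lo,hi in [(86,100),(80,86),(54,59)]:
    m=(d>0)&(W[...,2]>lo)&(W[...,2]<hi); p=W[m]; 
    print(lo,hi,len(p),p.mean(0).round(1),p.min(0).round(),p.max(0).round())
E
```

```text
[-1.32459706e+00  1.23806374e-01  1.65029406e+00  1.84276948e-05
  1.36749617e+00 -8.26130787e-02] [ 209.86479076 -615.18033623  231.65559939] [-3.14159021e+00 -1.83123887e-05  3.28808623e-01]schema error: expected keys rx, ry, rz, dx, dy, dz, grip
schema error: expected keys rx, ry, rz, dx, dy, dz, grip
<stdin>:13: RuntimeWarning: Mean of empty slice.
  ret = um.true_divide(
Traceback (most recent call last):
ValueError: zero-size array to reduction operation minimum which has no identity
```

View pics/w1.png

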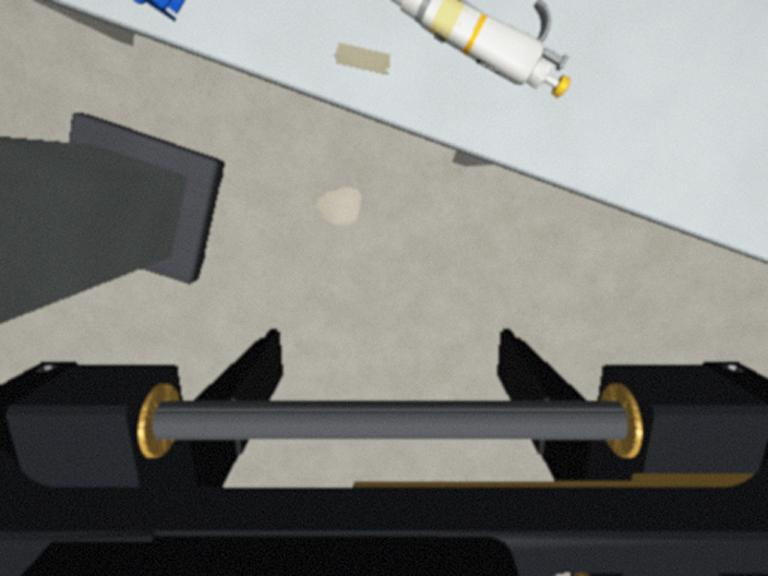

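The picture shows only floor and bench edge: the move was refused because every row needs all seven keys. I'll resend it.

```bash
cat > look.py <<'E'
from h import *
import sys
def look(name):
    o=arm.get_obs(); print(o['clock'],o['joints'].round(3),o['tool_pos'].round(1),o['tcp_rot'].round(4))
    im,d=viewer.grab_frame('wrist'); W=cloud('wrist',d,o); np.savez(name,im=im,d=d,W=W); save(name+'.png',im,1.5)
    hsv=cv2.cvtColor(im,cv2.COLOR_RGB2HSV)
    red=((hsv[...,0]<8)|(hsv[...,0]>172))&(hsv[...,1]>140)&(hsv[...,2]>60)
    n,l,st,ce=cv2.connectedComponentsWithStats(red.astype(np.uint8))
    for i in range(1,n):
        if st[i,4]>15: print('red',st[i],ce[i].round(),np.median(W[(l==i)&(d>0)],0).round(1))
    return o,im,d,W
E
python3 -m jog '[{"rx":0,"ry":0,"rz":0,"dx":23,"dy":-28,"dz":1.5,"grip":0},{"rx":0,"ry":0,"rz":0,"dx":46.4,"dy":-55.5,"dz":3,"grip":0},{"rx":0,"ry":0,"rz":0,"dx":46.4,"dy":-55.5,"dz":3,"grip":0},{"rx":0,"ry":0,"rz":0,"dx":46.4,"dy":-55.5,"dz":3,"grip":0},{"rx":0,"ry":0,"rz":0,"dx":46.4,"dy":-55.5,"dz":3,"grip":0},{"rx":0,"ry":0,"rz":0,"dx":46.4,"dy":-55.5,"dz":3,"grip":0},{"rx":0,"ry":0,"rz":0,"dx":46.4,"dy":-55.5,"dz":3,"grip":0},{"rx":0,"ry":0,"rz":0,"dx":46.4,"dy":-55.5,"dz":3,"grip":0},{"rx":0,"ry":0,"rz":0,"dx":46.4,"dy":-55.5,"dz":3,"grip":0},{"rx":0,"ry":0,"rz":0,"dx":46.4,"dy":-55.5,"dz":3,"grip":0}]'
python3 - <<'E'
from h import *
o=arm.get_obs(); Rm=R.from_euler('xyz',o['tcp_rot']).as_matrix(); print(o['tool_pos'],o['tcp_rot'],'tool shift cm',Rm.T@(np.array([470,60,200])-o['tool_pos'])/10)
E
```

```text
clock: 1.85
tool_pos: [434.7, -30.4, 206.3]
tcp_rot: [3.14, -0.002, 0.329]
force: [1.0, 0.3, 0.3]
width: 95.1
finger_force: 0.0
[434.68184199 -30.40895954 206.30623686] [ 3.14049213e+00 -1.61699805e-03  3.28790381e-01] tool shift cm [ 6.26089252 -7.41689074  0.63258627]
```

```bash
python3 -m jog '[{"rx":0,"ry":0,"rz":0,"dx":6.3,"dy":-7.4,"dz":0.6,"grip":0},{"rx":0,"ry":0,"rz":0,"dx":6.3,"dy":-7.4,"dz":0.6,"grip":0},{"rx":0,"ry":0,"rz":0,"dx":6.3,"dy":-7.4,"dz":0.6,"grip":0},{"rx":0,"ry":0,"rz":0,"dx":6.3,"dy":-7.4,"dz":0.6,"grip":0}]'
python3 - <<'E'
from look import *
o,im,d,W=look('w1')
for lo,hi in [(86,100),(80,86),(54,59)]:
    m=(d>0)&(W[...,2]>lo)&(W[...,2]<hi)&(abs(W[...,0]-470)<75)&(abs(W[...,1]-60)<75); p=W[m]
    if len(p): print(lo,hi,len(p),p.mean(0).round(1),p.min(0).round(),p.max(0).round())
E
```

```text
clock: 2.35
tool_pos: [469.7, 57.6, 199.8]
tcp_rot: [3.141, 0.0, 0.329]
force: [-0.2, -0.2, -0.0]
width: 95.2
finger_force: 0.0
2.35 [ 0.009 -0.258  2.067 -0.     1.333  1.251] [469.7  57.6 199.8] [3.1412e+00 3.0000e-04 3.2890e-01]
red [140  31  10  11  80] [144.  36.] [578.  226.4  18.3]
red [  0  45  16  20 196] [ 6. 53.] [513.8 362.4  21.2]
red [364  66  55   8  78] [389.  70.] [625.8 -27.3  42.7]
red [ 323   70   99   86 1917] [352. 126.] [560.1 -14.3  41.6]
red [234 209  12  19 106] [240. 218.] [427.1  67.7  54.6]
86 100 162 [474.7  63.6  90. ] [467.  56.  86.] [481.  70.  93.]
80 86 119 [476.4  64.3  82.9] [464.  54.  80.] [483.  73.  86.]
54 59 5039 [475.1  64.1  55.1] [413.   1.  54.] [534. 124.  58.]
```

View pics/w1.png

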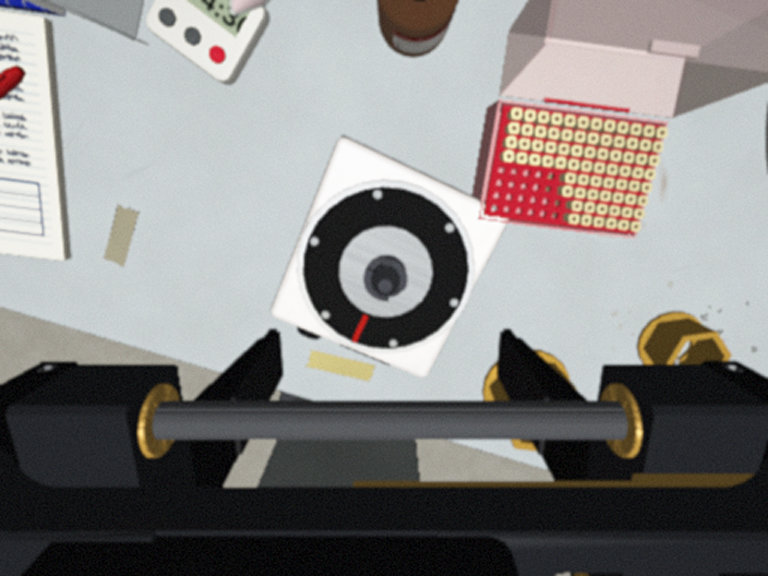

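The wrist view shows the shaker with its stud at (385,280), the seat ring round it, and the red line at (360,328) pointing to the front. Next I fit the platform and go and look at the middle nut.

```bash
python3 - <<'E'
from h import *
z=np.load('w1.npz'); im,d,W=z['im'],z['d'],z['W']
from scipy.optimize import least_squares
def circ(p):
    f=least_squares(lambda q:np.hypot(p[:,0]-q[0],p[:,1]-q[1])-q[2],[475,64,50],loss='soft_l1'); r=np.abs(f.fun); return f.x.round(2),np.median(r).round(2)
g=cv2.cvtColor(im,cv2.COLOR_RGB2GRAY)
ok=(d>0)&(abs(W[...,2]-55.5)<2)&(np.hypot(W[...,0]-475,W[...,1]-64)<72)
dark=(ok&(g<70)).astype(np.uint8)
n,l,st,ce=cv2.connectedComponentsWithStats(dark); i=1+st[1:,4].argmax(); m=(l==i).astype(np.uint8)
cs,h=cv2.findContours(m,cv2.RETR_CCOMP,cv2.CHAIN_APPROX_NONE)
for c in sorted(cs,key=len)[::-1][:2]:
    c=c[:,0]; p=W[c[:,1],c[:,0]]; print(len(c),circ(p))
hsv=cv2.cvtColor(im,cv2.COLOR_RGB2HSV)
red=ok&((hsv[...,0]<10)|(hsv[...,0]>170))&(hsv[...,1]>120)
p=W[red]; v=p[:,:2]-p[:,:2].mean(0); print('red',len(p),p.mean(0).round(1),np.linalg.svd(v,full_matrices=False)[2][0])
tip=(d>0)&(W[...,2]>89.5)&(np.hypot(W[...,0]-475,W[...,1]-64)<20); print('tip',tip.sum(),W[tip].mean(0))
E
python3 -m jog '[{"rx":0,"ry":0,"rz":0,"dx":-7.1,"dy":24.9,"dz":5,"grip":0},{"rx":0,"ry":0,"rz":0,"dx":-7.1,"dy":24.9,"dz":5,"grip":0},{"rx":0,"ry":0,"rz":0,"dx":-7.1,"dy":24.9,"dz":5,"grip":0},{"rx":0,"ry":0,"rz":0,"dx":-7.1,"dy":24.9,"dz":5,"grip":0},{"rx":0,"ry":0,"rz":0,"dx":-7.1,"dy":24.9,"dz":5,"grip":0},{"rx":0,"ry":0,"rz":0,"dx":-7.1,"dy":24.9,"dz":5,"grip":0},{"rx":0,"ry":0,"rz":0,"dx":-7.1,"dy":24.9,"dz":5,"grip":0}]'
python3 - <<'E'
from look import *
o,im,d,W=look('w2')
rs=finder.masks_of('nut_center','wrist')
for r in rs[:3]:
    p=W[r['pixels']&(d>0)]; print(round(r['p'],2),np.round(r['box']),np.median(p,0).round(),np.percentile(p,2,0).round(),np.percentile(p,98,0).round())
E
```

```text
813 (array([475.32,  64.24,  54.35]), np.float64(4.56))
27 (array([498.64, 110.56,   3.37]), np.float64(0.95))
red 107 [426.8  67.6  54.8] [-0.99629631  0.08598639]
tip 4531 [491.82915795  69.40218553 294.29061796]
clock: 3.28
tool_pos: [483.0, -199.9, 150.2]
tcp_rot: [-3.142, -0.001, 0.329]
force: [-0.4, -0.4, 0.6]
width: 95.1
finger_force: 0.0
3.275 [-0.495 -0.094  2.011  0.     1.224  0.746] [ 483.  -199.9  150.2] [-3.1416e+00 -5.0000e-04  3.2920e-01]
red [  48    0  140   83 3547] [100.  47.] [560.2 -17.5  41.6]
red [131  50  20   4  31] [140.  51.] [570.9 -62.1  42. ]
red [165  54   8   3  17] [168.  55.] [575.7 -84.3  41.9]
red [130  61  17   5  34] [138.  63.] [561.4 -61.7  42. ]
red [151  64  10   4  18] [155.  65.] [564.3 -76.4  41.8]
red [266 213   4   5  16] [268. 215.] [ 465.2 -213.4   38.5]
0.96 [143. 229.  92.  76.] [422. -90.  29.] [ 372. -131.    4.] [437. -68.  52.]
0.87 [261. 258.  37.   9.] [ 404. -226.   10.] [ 387. -247.    3.] [ 409. -212.   28.]
0.84 [263. 191.  56.  63.] [ 485. -203.   26.] [ 460. -227.    0.] [ 510. -177.   39.]
```

View pics/w2.png

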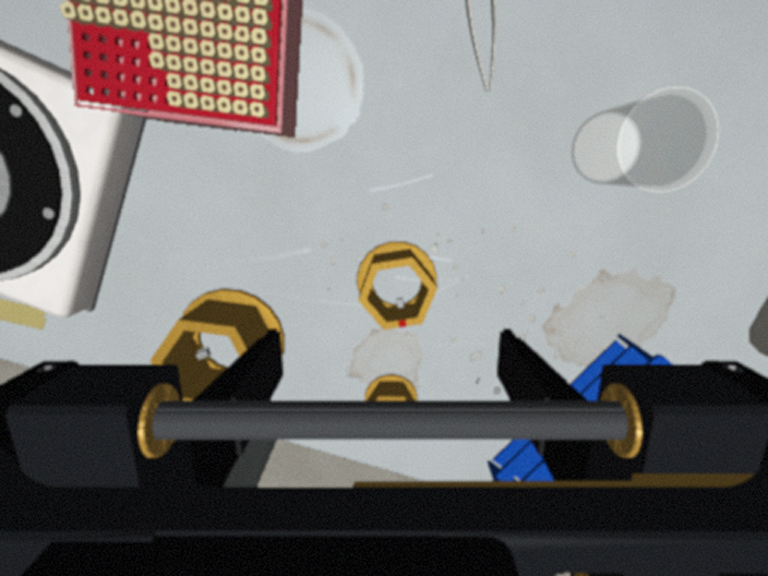

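The picture shows the middle nut at (397,285), with its red mark on the near flat at (402,323). The large nut is at (215,340), the small one at (390,390), the beaker at (650,140).

```bash
python3 - <<'E'
from h import *
from scipy.optimize import least_squares
z=np.load('w1.npz'); im,d,W=z['im'],z['d'],z['W']
g=cv2.cvtColor(im,cv2.COLOR_RGB2GRAY)
rad=np.hypot(W[...,0]-475.3,W[...,1]-64.2)
ok=(d>0)&(abs(W[...,2]-55.5)<2)&(rad<72)
dark=(ok&(g<70)).astype(np.uint8)
cs,h=cv2.findContours(dark,cv2.RETR_CCOMP,cv2.CHAIN_APPROX_NONE)
p=np.vstack([W[c[:,0,1],c[:,0,0]] for c in cs])
rr=np.hypot(p[:,0]-475.3,p[:,1]-64.2)
for lo,hi,r0 in [(60,70,65),(30,40,34)]:
    q=p[(rr>lo)&(rr<hi)]; f=least_squares(lambda x:np.hypot(q[:,0]-x[0],q[:,1]-x[1])-x[2],[475,64,r0],loss='soft_l1',f_scale=.5); print(len(q),f.x.round(2),np.median(abs(f.fun)).round(2))
t=(d>0)&(W[...,2]>90)&(W[...,2]<96)&(rad<20); print('tip',t.sum(),W[t].mean(0), 'seat z',np.median(W[(d>0)&(rad>20)&(rad<32)&(abs(W[...,2]-56)<4)][:,2]))
z=np.load('w2.npz'); im,d,W=z['im'],z['d'],z['W']
rad=np.hypot(W[...,0]-485,W[...,1]+202)
m=(d>0)&(rad<33)&(W[...,2]>35)&(W[...,2]<43); P=W[m][:,:2]; print('top',len(P),np.median(W[m][:,2]))
H=cv2.convexHull(P.astype(np.float32))[:,0]
# dense hull
D=np.vstack([np.linspace(H[i],H[(i+1)%len(H)],max(2,int(np.linalg.norm(H[i]-H[(i+1)%len(H)])*4)),endpoint=False) for i in range(len(H))])
def res(x):
    a=x[2]+np.arange(6)*np.pi/3; v=(D-x[:2])@np.array([np.cos(a),np.sin(a)]); return v.max(0)-x[3]
best=min((least_squares(res,[484,-202,np.radians(a),23],loss='soft_l1',f_scale=.5) for a in (-165,-150,-135)),key=lambda f:f.cost)
print('hex',best.x.round(2),np.degrees(best.x[2]),np.median(abs(best.fun)))
hsv=cv2.cvtColor(im,cv2.COLOR_RGB2HSV)
red=(d>0)&(rad<40)&((hsv[...,0]<10)|(hsv[...,0]>170))&(hsv[...,1]>140)
for q in W[red]: pass
q=W[red].mean(0); print('red',red.sum(),q.round(1),np.degrees(np.arctan2(q[1]-best.x[1],q[0]-best.x[0])))
fl=(d>0)&(rad<36)&(W[...,2]>2.5)&(W[...,2]<8); q=W[fl][:,:2]; f=least_squares(lambda x:np.clip(np.hypot(q[:,0]-x[0],q[:,1]-x[1])-x[2],0,9)*3+0.02*(x[2]),[484,-202,30]); print('flange',cv2.minEnclosingCircle(q.astype(np.float32)))
E
```

```text
29 [474.55  63.92  59.65] 0.13
808 [474.45  63.82  37.45] 1.34
tip 96 [474.05676352  63.51713399  91.61676394] seat z 55.92324096258005
top 762 37.846806996252496
hex [ 483.12 -204.01   -2.81   24.56] -161.2501484859301 0.05610289387324485
red 209 [ 501.5 -187.5  238. ] 41.85448424662278
flange ((484.9034423828125, -202.8347625732422), 29.379369735717773)
```

```bash
python3 - <<'E'
from h import *
from scipy.optimize import minimize
z=np.load('w2.npz'); im,d,W=z['im'],z['d'],z['W']
rad=np.hypot(W[...,0]-485,W[...,1]+202)
m=((d>0)&(rad<31)&(W[...,2]>35)&(W[...,2]<41)).astype(np.uint8)
n,l,st,ce=cv2.connectedComponentsWithStats(m); m=l==(1+st[1:,4].argmax()); P=W[m][:,:2]; print(len(P),P.mean(0))
def cost(x):
    a=x[2]+np.arange(6)*np.pi/3; v=((P-x[:2])@np.array([np.cos(a),np.sin(a)])).max(1)
    r=np.hypot(*(P-x[:2]).T)
    return np.minimum(np.clip(v-23,0,None)**2+np.clip(18-r,0,None)**2,4).mean()
for a in (-170,-160,-150,-140,-130):
    f=minimize(cost,[484.5,-203,np.radians(a)],method='Nelder-Mead',options=dict(xatol=1e-3,fatol=1e-6)); print(f.x[:2].round(2),np.degrees(f.x[2]).round(2),f.fun)
x=f.x
hsv=cv2.cvtColor(im,cv2.COLOR_RGB2HSV)
red=(d>0)&(rad<40)&((hsv[...,0]<10)|(hsv[...,0]>170))&(hsv[...,1]>140)&(W[...,2]<45)
for q in W[red]: print(q.round(1),np.degrees(np.arctan2(q[1]-x[1],q[0]-x[0])).round(1),end=';')
E
```

```text
762 [ 483.6363104  -204.01883332]
[ 483.08 -204.04] -151.89 0.00048697288013852517
[ 483.08 -204.04] -151.89 0.00048697289833023275
[ 483.08 -204.04] -151.89 0.00048697678019775175
[ 483.08 -204.04] -151.89 0.0004869734921119449
[ 483.08 -204.04] -151.89 0.000486973150540309
[ 467.1 -212.2   37.9] -153.0;[ 467.  -213.3   36.7] -150.0;[ 468.  -214.    38.8] -146.6;[ 466.4 -211.3   39.9] -156.4;[ 466.4 -212.4   39.1] -153.3;[ 466.4 -213.5   38. ] -150.4;[ 466.9 -214.4   38.7] -147.4;[ 465.2 -211.8   39.3] -156.6;[ 465.2 -212.8   38.6] -153.8;[ 465.1 -214.    37.1] -151.0;[ 465.6 -214.9   37.6] -148.2;[ 463.9 -212.2   38.5] -156.9;[ 464.2 -213.2   38.5] -154.1;[ 464.7 -214.1   38.8] -151.4;[ 464.7 -215.2   38.1] -148.8;[ 465.1 -216.1   38.3] -146.1;[ 462.8 -212.6   38.2] -157.0;[ 462.8 -213.7   37.4] -154.5;
```

```bash
python3 - <<'E'
from h import *
z=np.load('w2.npz'); im=z['im']; save('nutcrop.png',im,8,(225,150,305,222))
E
```

```text
(no output)
```

View pics/nutcrop.png

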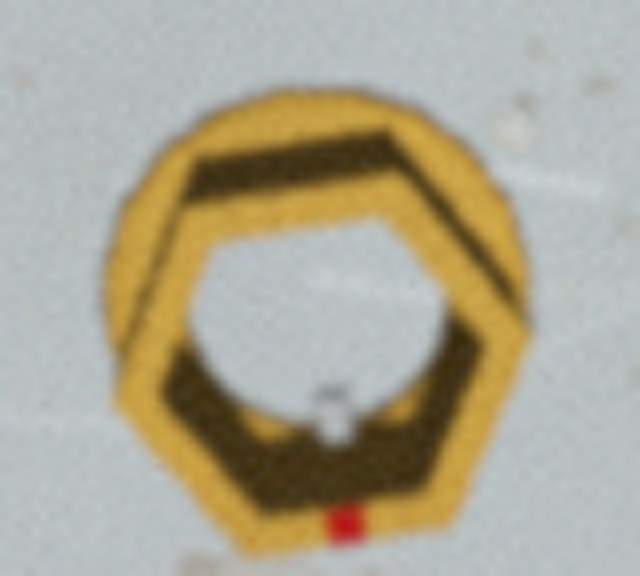

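The candidates were: large nut at (253,255) in the top view, middle nut at (293,224), small nut at (305,261). I choose the middle one: it is 38 mm high with a 60 mm flange, its mark at −151.9°, and the close crop confirms it.

```bash
python3 -m jog '[{"rx":0,"ry":0,"rz":0.18,"dx":-0.12,"dy":0.39,"dz":4,"grip":0},{"rx":0,"ry":0,"rz":0.363,"dx":-0.12,"dy":0.39,"dz":7,"grip":0},{"rx":0,"ry":0,"rz":0.363,"dx":-0.12,"dy":0.39,"dz":8,"grip":0},{"rx":0,"ry":0,"rz":0.363,"dx":-0.12,"dy":0.39,"dz":10.5,"grip":0},{"rx":0,"ry":0,"rz":0.363,"dx":-0.12,"dy":0.39,"dz":12.4,"grip":0},{"rx":0,"ry":0,"rz":0.363,"dx":-0.12,"dy":0.39,"dz":12.4,"grip":0}]'
```

```text
clock: 4.12
tool_pos: [482.4, -203.8, 24.6]
tcp_rot: [-3.14, 0.002, -0.032]
force: [-0.1, 0.4, -0.4]
width: 94.8
finger_force: 0.0
```

```bash
python3 -m jog '[{"rx":0,"ry":0,"rz":0,"dx":0,"dy":0,"dz":0,"grip":0.45},{"rx":0,"ry":0,"rz":0,"dx":0,"dy":0,"dz":0,"grip":0.6},{"rx":0,"ry":0,"rz":0,"dx":0,"dy":0,"dz":0,"grip":0.6},{"rx":0,"ry":0,"rz":0,"dx":0,"dy":0,"dz":0,"grip":0.6},{"rx":0,"ry":0,"rz":0,"dx":0,"dy":0,"dz":0,"grip":0.6},{"rx":0,"ry":0,"rz":0,"dx":0,"dy":0,"dz":0,"grip":0.6},{"rx":0,"ry":0,"rz":0,"dx":0,"dy":0,"dz":0,"grip":0.6}]' 30
```

```text
clock: 5.0
tool_pos: [483.2, -204.7, 25.8]
tcp_rot: [3.142, 0.0, -0.034]
force: [0.9, -0.5, 0.7]
width: 45.7
finger_force: 30.0
```

```bash
python3 -m jog '[{"rx":0,"ry":0,"rz":0,"dx":0,"dy":0,"dz":-4,"grip":0.6},{"rx":0,"ry":0,"rz":0,"dx":0,"dy":0,"dz":-10,"grip":0.6},{"rx":0,"ry":0,"rz":0,"dx":0,"dy":0,"dz":-12.5,"grip":0.6},{"rx":0,"ry":0,"rz":0,"dx":0,"dy":0,"dz":-12.5,"grip":0.6}]'
python3 - <<'E'
from look import *
o,im,d,W=look('w3')
T=(W-o['tool_pos'])@R.from_euler('xyz',o['tcp_rot']).as_matrix()  # tool coords
g=im.astype(int); brass=(g[...,0]>g[...,2]+50)&(d>0)&(np.hypot(T[...,0],T[...,1])<40)&(abs(T[...,2])<60)
p=T[brass]; print(len(p))
top=brass&(abs(T[...,2]+13)<3.5); q=T[top]; print('top',len(q),np.median(q,0),q.min(0),q.max(0))
np.savez('t3',T=T,top=top)
save('w3c.png',im,4,(190,170,330,300))
E
```

```text
clock: 5.5
tool_pos: [484.5, -205.3, 153.0]
tcp_rot: [3.139, -0.004, -0.034]
force: [-0.1, 0.5, -1.7]
width: 45.6
finger_force: 30.0
5.5 [-0.503 -0.091  2.004  0.     1.224  1.102] [ 484.5 -205.3  153. ] [ 3.1395 -0.0044 -0.0342]
red [ 17  32  64  20 202] [49. 42.] [626.1 -30.7  42.8]
red [  13   33  133  118 3006] [ 68. 114.] [561.4 -18.9  41.6]
red [111 112  17   6  26] [119. 114.] [565.4 -79.3  41.8]
3431
top 1485 [ 13.91557872  -0.53568996 -12.01285032] [-26.77147881 -32.66531589 -15.91891291] [26.72190406 22.7500159  -9.54703538]
```

View pics/w3c.png

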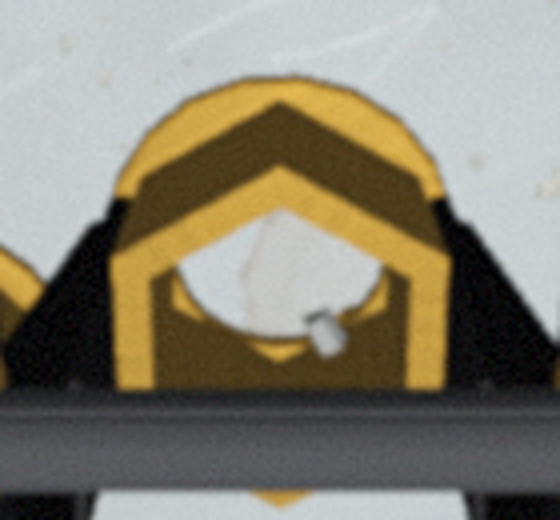

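```bash
python3 -m jog '[{"rx":0,"ry":0,"rz":0.1,"dx":-0.4,"dy":-5,"dz":0,"grip":0.6},{"rx":0,"ry":0,"rz":0.25,"dx":-0.8,"dy":-11,"dz":0,"grip":0.6},{"rx":0,"ry":0,"rz":0.4,"dx":-1.2,"dy":-17,"dz":0,"grip":0.6},{"rx":0,"ry":0,"rz":0.5,"dx":-1.6,"dy":-23,"dz":0,"grip":0.6},{"rx":0,"ry":0,"rz":0.572,"dx":-1.9,"dy":-26.8,"dz":0,"grip":0.6},{"rx":0,"ry":0,"rz":0.572,"dx":-1.9,"dy":-26.8,"dz":0.5,"grip":0.6},{"rx":0,"ry":0,"rz":0.572,"dx":-1.9,"dy":-26.8,"dz":1,"grip":0.6},{"rx":0,"ry":0,"rz":0.572,"dx":-1.9,"dy":-26.8,"dz":1,"grip":0.6}]'
python3 - <<'E'
from look import *
o,im,d,W=look('w4')
hsv=cv2.cvtColor(im,cv2.COLOR_RGB2HSV)
rad=np.hypot(W[...,0]-474.4,W[...,1]-63.7)
t=(d>0)&(W[...,2]>89)&(W[...,2]<97)&(rad<16); print('tip',t.sum(),W[t].mean(0) if t.any() else 0)
Rm=R.from_euler('xyz',o['tcp_rot']).as_matrix()
print('shift',Rm.T@(np.array([474.4,63.7,110])-o['tool_pos'])/10)
for c in ('top',):
    im,d=viewer.grab_frame(c); save('t4.png',im,5,(140,170,245,270))
E
```

```text
clock: 6.55
tool_pos: [472.5, 62.8, 139.0]
tcp_rot: [3.14, 0.002, -0.608]
force: [0.5, -0.2, -2.1]
width: 45.8
finger_force: 30.0
6.55 [ 0.02  -0.19   2.117 -0.     1.218  2.198] [472.5  62.8 139. ] [ 3.1396e+00  2.5000e-03 -6.0760e-01]
red [291   0   8   8  19] [295.   3.] [587.  -50.9  41.6]
red [293   0  23  25  62] [304.  13.] [577.9 -52.7  41.7]
red [319   0  14  14  42] [325.   7.] [571.9 -68.   41.8]
red [ 203    0  164  105 3429] [279.  58.] [560.  -16.3  41.7]
red [327   6  15  17  51] [334.  15.] [563.  -71.5  41.7]
red [283  11   7   7  20] [287.  14.] [585.  -41.3  41.6]
red [234  13   6   5  16] [236.  15.] [606.6  -7.7  41.7]
red [268  12   5   5  16] [270.  14.] [591.9 -30.2  41.9]
red [226  23   6   5  17] [228.  25.] [604.8   1.5  41.6]
red [243  22   6   5  19] [245.  24.] [597.3  -9.7  41.6]
red [259  22   6   5  17] [262.  24.] [590.3 -21.2  41.8]
red [107  29  20  56 193] [121.  57.] [631.9  83.1  48.2]
red [251  31   6   5  18] [254.  33.] [588.5 -11.9  41.9]
red [235  32   6   5  21] [237.  34.] [595.5  -0.8  41.8]
red [227  40   5   6  20] [229.  43.] [594.1   8.6  41.4]
red [243  41   6   5  17] [245.  43.] [586.4  -2.5  42.1]
red [236  49   5   6  21] [238.  52.] [584.7   6.5  41.8]
red [414 189   6   6  23] [416. 192.] [375.2 -70.9   7.6]
red [ 65 193  10  10  76] [ 69. 198.] [577.7 226.   18.4]
red [443 193   9   7  45] [447. 196.] [380.8 -78.   52.3]
red [276 234   8  10  56] [280. 238.] [433.7  67.5  54.7]
tip 2 [469.69383037  65.04842368  91.92138024]
shift [ 0.11251182 -0.19028931  2.8974473 ]
```

View pics/t4.png

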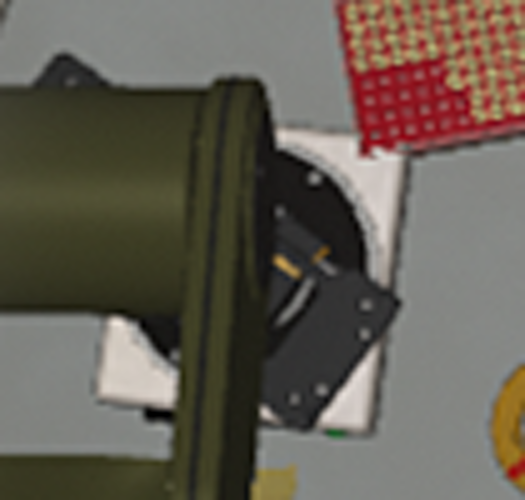

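The top view shows only the hand over the shaker, with the nut hidden beneath it. I'll go down in small steps, guided by the force readings.

```bash
python3 -m jog '[{"rx":0,"ry":0,"rz":0,"dx":0.11,"dy":-0.17,"dz":1,"grip":0.6},{"rx":0,"ry":0,"rz":0,"dx":0.11,"dy":-0.17,"dz":2,"grip":0.6},{"rx":0,"ry":0,"rz":0,"dx":0.11,"dy":-0.17,"dz":2.8,"grip":0.6},{"rx":0,"ry":0,"rz":0,"dx":0.11,"dy":-0.17,"dz":2.8,"grip":0.6},{"rx":0,"ry":0,"rz":0,"dx":0.11,"dy":-0.17,"dz":2.8,"grip":0.6}]'
python3 - <<'E'
from h import *
for i in range(4):
    o=arm.get_obs(); print(o['tool_pos'].round(1),o['force'].round(1),o['tcp_rot'].round(3)); viewer.grab_frame('wrist')
E
```

```text
clock: 7.28
tool_pos: [475.4, 64.6, 112.9]
tcp_rot: [-3.141, -0.0, -0.606]
force: [-0.6, -0.2, -1.9]
width: 45.8
finger_force: 30.0
[475.4  64.6 112.9] [-0.6 -0.2 -1.9] [-3.141 -0.    -0.606]
[475.5  64.6 113.1] [ 0.3  0.  -1.2] [-3.141e+00 -1.000e-03 -6.060e-01]
[475.6  64.6 113.2] [-0.6 -0.5 -1.9] [-3.141e+00 -1.000e-03 -6.060e-01]
[475.6  64.6 113.3] [-0.   0.8 -1.7] [-3.141e+00 -1.000e-03 -6.060e-01]
```

```bash
python3 -m jog '[{"rx":0,"ry":0,"rz":0,"dx":-0.05,"dy":0.14,"dz":0.5,"grip":0.6},{"rx":0,"ry":0,"rz":0,"dx":-0.05,"dy":0.14,"dz":1.0,"grip":0.6},{"rx":0,"ry":0,"rz":0,"dx":-0.05,"dy":0.14,"dz":1.5,"grip":0.6},{"rx":0,"ry":0,"rz":0,"dx":-0.05,"dy":0.14,"dz":1.5,"grip":0.6},{"rx":0,"ry":0,"rz":0,"dx":-0.05,"dy":0.14,"dz":1.5,"grip":0.6}]'
python3 - <<'E'
from h import *
for i in range(3):
    o=arm.get_obs(); print(o['tool_pos'].round(1),o['force'].round(1),o['tcp_rot'].round(3)); im,d=viewer.grab_frame('side')
save('s5.png',im,5,(205,110,310,220))
E
```

```text
clock: 8.1
tool_pos: [474.1, 63.7, 97.7]
tcp_rot: [3.142, 0.0, -0.606]
force: [0.2, 0.4, -1.8]
width: 45.8
finger_force: 30.0
[474.1  63.7  97.7] [ 0.2  0.4 -1.8] [ 3.142  0.    -0.606]
[474.2  63.7  97.9] [-0.9 -0.1 -2.4] [-3.141 -0.    -0.606]
[474.3  63.7  98. ] [ 0.1 -0.3 -1.3] [-3.141 -0.    -0.606]
```

View pics/s5.png

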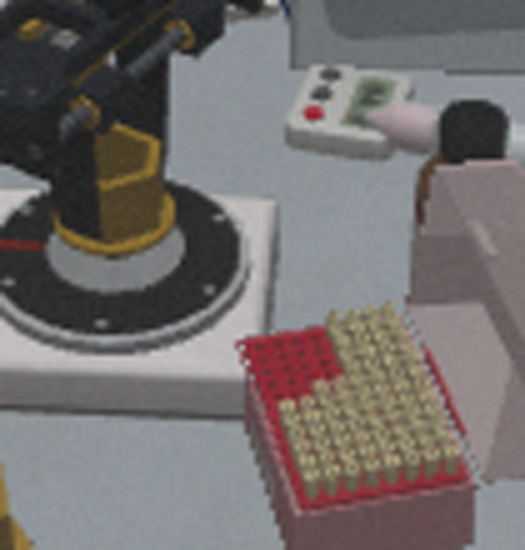

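The side view shows the nut level over the stud and centred on the seat. Going down to the shoulder.

```bash
python3 -m jog '[{"rx":0,"ry":0,"rz":0,"dx":0,"dy":0,"dz":0.15,"grip":0.6},{"rx":0,"ry":0,"rz":0,"dx":0,"dy":0,"dz":0.3,"grip":0.6},{"rx":0,"ry":0,"rz":0,"dx":0,"dy":0,"dz":0.4,"grip":0.6},{"rx":0,"ry":0,"rz":0,"dx":0,"dy":0,"dz":0.4,"grip":0.6},{"rx":0,"ry":0,"rz":0,"dx":0,"dy":0,"dz":0.4,"grip":0.6}]'
python3 -m jog '[{"rx":0,"ry":0,"rz":0,"dx":0,"dy":0,"dz":0.05,"grip":0.6},{"rx":0,"ry":0,"rz":0,"dx":0,"dy":0,"dz":0.1,"grip":0.6},{"rx":0,"ry":0,"rz":0,"dx":0,"dy":0,"dz":0.1,"grip":0.6}]'
```

```text
clock: 8.88
tool_pos: [474.1, 63.7, 93.8]
tcp_rot: [-3.142, 0.0, -0.606]
force: [0.2, 0.4, -1.6]
width: 45.5
finger_force: 30.0
clock: 9.25
tool_pos: [474.2, 63.7, 93.4]
tcp_rot: [3.142, -0.0, -0.606]
force: [-3.1, 0.7, 4.5]
width: 46.1
finger_force: 30.0
```

```bash
python3 -m jog '[{"rx":0,"ry":0,"rz":-0.07,"dx":0,"dy":0,"dz":0,"grip":0.6},{"rx":0,"ry":0,"rz":-0.14,"dx":0,"dy":0,"dz":0,"grip":0.6},{"rx":0,"ry":0,"rz":-0.21,"dx":0,"dy":0,"dz":0,"grip":0.6},{"rx":0,"ry":0,"rz":-0.21,"dx":0,"dy":0,"dz":0,"grip":0.6}]'
```

```text
clock: 9.75
tool_pos: [475.0, 63.5, 93.7]
tcp_rot: [-3.141, -0.002, -0.397]
force: [-0.0, -1.3, 4.8]
width: 46.0
finger_force: 30.0
```

```bash
python3 -m jog '[{"rx":0,"ry":0,"rz":-0.07,"dx":0,"dy":0,"dz":0,"grip":0.6},{"rx":0,"ry":0,"rz":-0.14,"dx":0,"dy":0,"dz":0,"grip":0.6},{"rx":0,"ry":0,"rz":-0.21,"dx":0,"dy":0,"dz":0,"grip":0.6},{"rx":0,"ry":0,"rz":-0.28,"dx":0,"dy":0,"dz":0,"grip":0.6},{"rx":0,"ry":0,"rz":-0.28,"dx":0,"dy":0,"dz":0,"grip":0.6}]'
```

```text
clock: 10.38
tool_pos: [474.8, 64.3, 94.2]
tcp_rot: [-3.14, -0.001, -0.118]
force: [-3.7, 2.1, 8.0]
width: 46.1
finger_force: 30.0
```

```bash
python3 -m jog '[{"rx":0,"ry":0,"rz":-0.07,"dx":0,"dy":0,"dz":-0.03,"grip":0.6},{"rx":0,"ry":0,"rz":-0.14,"dx":0,"dy":0,"dz":-0.04,"grip":0.6},{"rx":0,"ry":0,"rz":-0.21,"dx":0,"dy":0,"dz":-0.04,"grip":0.6},{"rx":0,"ry":0,"rz":-0.21,"dx":0,"dy":0,"dz":-0.04,"grip":0.6}]'
```

```text
clock: 10.88
tool_pos: [473.9, 65.2, 94.2]
tcp_rot: [-3.138, 0.001, 0.092]
force: [-4.8, 4.8, 8.1]
width: 45.6
finger_force: 30.0
```

```bash
python3 -m jog '[{"rx":0,"ry":0,"rz":-0.07,"dx":-0.02,"dy":-0.07,"dz":-0.01,"grip":0.6},{"rx":0,"ry":0,"rz":-0.14,"dx":-0.03,"dy":-0.1,"dz":-0.02,"grip":0.6},{"rx":0,"ry":0,"rz":-0.21,"dx":-0.03,"dy":-0.1,"dz":-0.02,"grip":0.6},{"rx":0,"ry":0,"rz":-0.21,"dx":-0.03,"dy":-0.1,"dz":-0.02,"grip":0.6}]'
```

```text
clock: 11.38
tool_pos: [473.2, 65.2, 93.7]
tcp_rot: [-3.14, 0.001, 0.303]
force: [-4.8, 2.2, 5.5]
width: 46.1
finger_force: 30.0
```

```bash
python3 -m jog '[{"rx":0,"ry":0,"rz":-0.07,"dx":-0.04,"dy":0,"dz":0,"grip":0.6},{"rx":0,"ry":0,"rz":-0.14,"dx":-0.06,"dy":0,"dz":0,"grip":0.6},{"rx":0,"ry":0,"rz":-0.2,"dx":-0.06,"dy":0,"dz":0,"grip":0.6},{"rx":0,"ry":0,"rz":-0.2,"dx":-0.06,"dy":0,"dz":0,"grip":0.6}]'
```

```text
clock: 11.88
tool_pos: [472.6, 64.6, 92.5]
tcp_rot: [-3.141, 0.001, 0.502]
force: [0.9, -0.4, -1.8]
width: 45.9
finger_force: 30.0
```

```bash
python3 -m jog '[{"rx":0,"ry":0,"rz":-0.07,"dx":0.03,"dy":0.02,"dz":0,"grip":0.6},{"rx":0,"ry":0,"rz":-0.07,"dx":0.03,"dy":0.02,"dz":0.1,"grip":0.6},{"rx":0,"ry":0,"rz":-0.07,"dx":0.03,"dy":0.02,"dz":0.2,"grip":0.6},{"rx":0,"ry":0,"rz":-0.07,"dx":0.03,"dy":0.02,"dz":0.2,"grip":0.6}]'
```

```text
clock: 12.38
tool_pos: [473.3, 64.3, 91.0]
tcp_rot: [3.141, 0.0, 0.573]
force: [-0.6, -1.0, -2.2]
width: 45.8
finger_force: 30.0
```

Past the shoulder height with no contact. Lower further.

```bash
python3 -m jog '[{"rx":0,"ry":0,"rz":0,"dx":0,"dy":0,"dz":0.1,"grip":0.6},{"rx":0,"ry":0,"rz":0,"dx":0,"dy":0,"dz":0.2,"grip":0.6},{"rx":0,"ry":0,"rz":0,"dx":0,"dy":0,"dz":0.25,"grip":0.6},{"rx":0,"ry":0,"rz":0,"dx":0,"dy":0,"dz":0.25,"grip":0.6}]'
```

```text
clock: 12.88
tool_pos: [473.4, 64.4, 88.8]
tcp_rot: [3.141, 0.0, 0.574]
force: [-0.7, -2.7, -0.8]
width: 45.8
finger_force: 30.0
```

```bash
python3 -m jog '[{"rx":0,"ry":0,"rz":0,"dx":0,"dy":0,"dz":0.04,"grip":0.6},{"rx":0,"ry":0,"rz":0,"dx":0,"dy":0,"dz":0.08,"grip":0.6},{"rx":0,"ry":0,"rz":0,"dx":0,"dy":0,"dz":0.08,"grip":0.6}]'
```

```text
clock: 13.25
tool_pos: [473.4, 64.4, 88.1]
tcp_rot: [3.141, 0.0, 0.574]
force: [-1.2, -2.4, -0.3]
width: 45.8
finger_force: 30.0
```

```bash
python3 -m jog '[{"rx":0,"ry":0,"rz":0,"dx":0,"dy":0,"dz":0.05,"grip":0.6},{"rx":0,"ry":0,"rz":0,"dx":0,"dy":0,"dz":0.1,"grip":0.6},{"rx":0,"ry":0,"rz":0,"dx":0,"dy":0,"dz":0.1,"grip":0.6}]'
```

```text
clock: 13.62
tool_pos: [473.6, 64.4, 87.6]
tcp_rot: [3.141, 0.0, 0.574]
force: [-3.8, -2.7, 5.9]
width: 46.1
finger_force: 30.0
```

Thread engaged at about 6.2 mm above the seat, 67° back from the line. Now clockwise, following the lead.

```bash
python3 -m jog '[{"rx":0,"ry":0,"rz":0,"dx":-0.01,"dy":0,"dz":-0.02,"grip":0.6},{"rx":0,"ry":0,"rz":0.08,"dx":-0.01,"dy":0,"dz":0.003,"grip":0.6},{"rx":0,"ry":0,"rz":0.16,"dx":-0.01,"dy":0,"dz":0.026,"grip":0.6},{"rx":0,"ry":0,"rz":0.24,"dx":-0.01,"dy":0,"dz":0.049,"grip":0.6},{"rx":0,"ry":0,"rz":0.32,"dx":-0.01,"dy":0,"dz":0.072,"grip":0.6},{"rx":0,"ry":0,"rz":0.32,"dx":-0.01,"dy":0,"dz":0.072,"grip":0.6}]'
```

```text
clock: 14.38
tool_pos: [473.9, 64.8, 86.6]
tcp_rot: [-3.141, -0.002, 0.254]
force: [-0.4, -1.3, 3.4]
width: 46.0
finger_force: 30.0
```

```bash
python3 -m jog '[{"rx":0,"ry":0,"rz":0.08,"dx":0,"dy":0,"dz":0.023,"grip":0.6},{"rx":0,"ry":0,"rz":0.16,"dx":0,"dy":0,"dz":0.046,"grip":0.6},{"rx":0,"ry":0,"rz":0.24,"dx":0,"dy":0,"dz":0.069,"grip":0.6},{"rx":0,"ry":0,"rz":0.32,"dx":0,"dy":0,"dz":0.091,"grip":0.6},{"rx":0,"ry":0,"rz":0.4,"dx":0,"dy":0,"dz":0.114,"grip":0.6},{"rx":0,"ry":0,"rz":0.48,"dx":0,"dy":0,"dz":0.137,"grip":0.6},{"rx":0,"ry":0,"rz":0.48,"dx":0,"dy":0,"dz":0.137,"grip":0.6}]'
```

```text
clock: 15.25
tool_pos: [474.4, 65.2, 85.5]
tcp_rot: [-3.139, -0.002, -0.224]
force: [0.5, 1.6, 2.9]
width: 46.1
finger_force: 30.0
```

```bash
python3 -m jog '[{"rx":0,"ry":0,"rz":0.08,"dx":0,"dy":0,"dz":0.023,"grip":0.6},{"rx":0,"ry":0,"rz":0.16,"dx":0,"dy":0,"dz":0.046,"grip":0.6},{"rx":0,"ry":0,"rz":0.24,"dx":0,"dy":0,"dz":0.069,"grip":0.6},{"rx":0,"ry":0,"rz":0.32,"dx":0,"dy":0,"dz":0.091,"grip":0.6},{"rx":0,"ry":0,"rz":0.4,"dx":0,"dy":0,"dz":0.114,"grip":0.6},{"rx":0,"ry":0,"rz":0.48,"dx":0,"dy":0,"dz":0.137,"grip":0.6},{"rx":0,"ry":0,"rz":0.48,"dx":0,"dy":0,"dz":0.137,"grip":0.6}]'
```

```text
clock: 16.12
tool_pos: [474.3, 64.8, 84.2]
tcp_rot: [-3.139, -0.001, -0.704]
force: [1.2, 1.5, 3.6]
width: 45.9
finger_force: 30.0
```

```bash
python3 -m jog '[{"rx":0,"ry":0,"rz":0,"dx":0,"dy":0,"dz":-0.02,"grip":0.3},{"rx":0,"ry":0,"rz":0,"dx":0,"dy":0,"dz":-0.02,"grip":0.15},{"rx":0,"ry":0,"rz":0,"dx":0,"dy":0,"dz":-0.02,"grip":0.15},{"rx":0,"ry":0,"rz":-0.15,"dx":0,"dy":0,"dz":-0.02,"grip":0.15},{"rx":0,"ry":0,"rz":-0.33,"dx":0,"dy":0,"dz":-0.02,"grip":0.15},{"rx":0,"ry":0,"rz":-0.51,"dx":0,"dy":0,"dz":-0.02,"grip":0.15},{"rx":0,"ry":0,"rz":-0.69,"dx":0,"dy":0,"dz":-0.02,"grip":0.15},{"rx":0,"ry":0,"rz":-0.87,"dx":0,"dy":0,"dz":-0.02,"grip":0.15},{"rx":0,"ry":0,"rz":-1.047,"dx":0,"dy":0,"dz":-0.02,"grip":0.15},{"rx":0,"ry":0,"rz":-1.047,"dx":0,"dy":0,"dz":-0.02,"grip":0.15}]'
python3 - <<'E'
from h import *
o=arm.get_obs(); print(o['tool_pos'],o['tcp_rot'])
im,d=viewer.grab_frame('wrist'); W=cloud('wrist',d,o)
rad=np.hypot(W[...,0]-474.4,W[...,1]-64.2)
m=(d>0)&(rad<31)&(W[...,2]>92)&(W[...,2]<100); print(m.sum(),np.median(W[m],0))
E
```

```text
clock: 17.38
tool_pos: [473.1, 64.4, 83.5]
tcp_rot: [-3.141, 0.001, 0.339]
force: [-0.4, -0.3, -0.1]
width: 80.5
finger_force: 0.0
[473.13355121  64.37776669  83.52836427] [-3.14145538e+00  5.66912899e-04  3.38961171e-01]
1691 [486.75372218  70.70296028  96.13035982]
```

```bash
python3 -m jog '[{"rx":0,"ry":0,"rz":0,"dx":0.05,"dy":0,"dz":0,"grip":0.4},{"rx":0,"ry":0,"rz":0,"dx":0.05,"dy":0,"dz":0,"grip":0.6},{"rx":0,"ry":0,"rz":0,"dx":0.05,"dy":0,"dz":0,"grip":0.6},{"rx":0,"ry":0,"rz":0,"dx":0.05,"dy":0,"dz":0,"grip":0.6},{"rx":0,"ry":0,"rz":0,"dx":0.05,"dy":0,"dz":0,"grip":0.6}]'
```

```text
clock: 18.05
tool_pos: [473.9, 64.6, 83.8]
tcp_rot: [-3.142, -0.0, 0.341]
force: [0.4, 0.6, -0.0]
width: 45.9
finger_force: 29.9
```

```bash
python3 -m jog '[{"rx":0,"ry":0,"rz":0.08,"dx":0,"dy":0,"dz":0.023,"grip":0.6},{"rx":0,"ry":0,"rz":0.16,"dx":0,"dy":0,"dz":0.046,"grip":0.6},{"rx":0,"ry":0,"rz":0.24,"dx":0,"dy":0,"dz":0.069,"grip":0.6},{"rx":0,"ry":0,"rz":0.32,"dx":0,"dy":0,"dz":0.091,"grip":0.6},{"rx":0,"ry":0,"rz":0.4,"dx":0,"dy":0,"dz":0.114,"grip":0.6},{"rx":0,"ry":0,"rz":0.48,"dx":0,"dy":0,"dz":0.137,"grip":0.6},{"rx":0,"ry":0,"rz":0.48,"dx":0,"dy":0,"dz":0.137,"grip":0.6}]'
```

```text
clock: 18.92
tool_pos: [473.8, 64.5, 82.6]
tcp_rot: [3.141, 0.0, -0.138]
force: [-1.4, 0.3, 0.9]
width: 45.9
finger_force: 29.9
```

```bash
python3 -m jog '[{"rx":0,"ry":0,"rz":0.08,"dx":0,"dy":0,"dz":0.023,"grip":0.6},{"rx":0,"ry":0,"rz":0.16,"dx":0,"dy":0,"dz":0.046,"grip":0.6},{"rx":0,"ry":0,"rz":0.2,"dx":0,"dy":0,"dz":0.057,"grip":0.6},{"rx":0,"ry":0,"rz":0.2,"dx":0,"dy":0,"dz":0.057,"grip":0.6}]'; python3 -c "
from h import *
o=arm.get_obs();print(o['force'],o['ft_torque'],o['tool_pos'])"
```

```text
clock: 19.42
tool_pos: [473.9, 64.2, 82.4]
tcp_rot: [3.141, 0.0, -0.337]
force: [-2.4, -2.7, 5.6]
width: 46.2
finger_force: 30.0
[-2.35728227 -2.72576583  5.62317458] [-0.44023736  0.66594713  0.09574244] [473.85948975  64.1892585   82.38430321]
```

```bash
python3 -m jog '[{"rx":0,"ry":0,"rz":0.05,"dx":0,"dy":0,"dz":0,"grip":0.6},{"rx":0,"ry":0,"rz":0.1,"dx":0,"dy":0,"dz":0.005,"grip":0.6},{"rx":0,"ry":0,"rz":0.1,"dx":0,"dy":0,"dz":0.005,"grip":0.6}]'; python3 - <<'E'
from h import *
o=arm.get_obs();print(o['force'],o['ft_torque'],o['tool_pos'],o['tcp_rot'])
im,d=viewer.grab_frame('wrist'); W=cloud('wrist',d,o)
rad=np.hypot(W[...,0]-474.2,W[...,1]-64.2)
for lo,hi in((90,98),(58,64)):
    m=(d>0)&(rad<31)&(W[...,2]>lo)&(W[...,2]<hi)&(im[...,0].astype(int)>im[...,2]+60); p=W[m]; A=np.c_[p[:,:2]-[474,64],np.ones(len(p))]; print(m.sum(),np.linalg.lstsq(A,p[:,2],rcond=None)[0])
m=(d>0)&(rad>38)&(rad<60)&(abs(W[...,2]-56)<5); print(np.median(W[m][:,2]))
E
```

```text
clock: 19.8
tool_pos: [473.9, 64.3, 82.4]
tcp_rot: [3.141, -0.0, -0.438]
force: [-2.6, -2.3, 5.1]
width: 45.8
finger_force: 30.0
[-2.55455057 -2.30328296  5.08824455] [-0.35260556  0.69569145  0.10049249] [473.94458335  64.28504095  82.40025429] [ 3.14093582e+00 -1.69769826e-04 -4.37621941e-01]
1571 [ 1.30296452e-02 -1.28218582e-02  9.45000016e+01]
959 [ 1.24194606e-02 -1.55934369e-02  6.17283611e+01]
53.85471018864433
```

```bash
python3 -m jog '[{"rx":0,"ry":0,"rz":0.05,"dx":0,"dy":0,"dz":0.01,"grip":0.6},{"rx":0,"ry":0,"rz":0.1,"dx":0,"dy":0,"dz":0.02,"grip":0.6},{"rx":0,"ry":0,"rz":0.1,"dx":0,"dy":0,"dz":0.02,"grip":0.6}]'; python3 -c "
from h import *
o=arm.get_obs();print(o['force'],o['ft_torque'],o['tool_pos'],o['tcp_rot'])
im,d=viewer.grab_frame('side'); save('s6.png',im,6,(205,110,290,200))"
```

```text
clock: 20.23
tool_pos: [473.9, 64.3, 82.3]
tcp_rot: [3.141, -0.0, -0.538]
force: [-3.2, -2.9, 6.4]
width: 46.0
finger_force: 30.0
[-3.19117568 -2.93125741  6.36212463] [-0.33325881  0.78359266  0.09535115] [473.91846271  64.28685107  82.30273304] [ 3.14083120e+00 -9.31847486e-05 -5.37567653e-01]
```

View pics/s6.png

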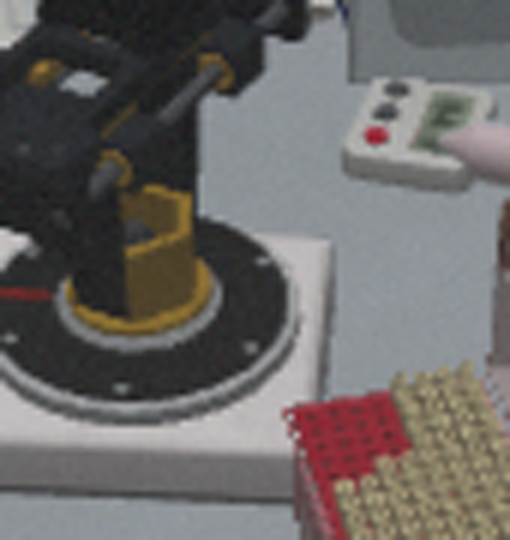

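The side view shows the flange against the seat ring; height stays constant while turning. I'll release it, rise and check.

```bash
python3 -m jog '[{"rx":0,"ry":0,"rz":0,"dx":0,"dy":0,"dz":-0.04,"grip":0.6},{"rx":0,"ry":0,"rz":0,"dx":0,"dy":0,"dz":-0.04,"grip":0.3},{"rx":0,"ry":0,"rz":0,"dx":0,"dy":0,"dz":-0.04,"grip":0.1},{"rx":0,"ry":0,"rz":0,"dx":0,"dy":0,"dz":-0.04,"grip":0},{"rx":0,"ry":0,"rz":0,"dx":0,"dy":0,"dz":-0.04,"grip":0},{"rx":0,"ry":0,"rz":0,"dx":0,"dy":0,"dz":-2,"grip":0},{"rx":0,"ry":0,"rz":0,"dx":0,"dy":0,"dz":-6,"grip":0},{"rx":0,"ry":0,"rz":0,"dx":0,"dy":0,"dz":-11.5,"grip":0},{"rx":0,"ry":0,"rz":0,"dx":0,"dy":0,"dz":-11.5,"grip":0},{"rx":0,"ry":0,"rz":0,"dx":0,"dy":0,"dz":-11.5,"grip":0}]'; python3 - <<'E'
from h import *
o=arm.get_obs();print(o['force'],o['tool_pos'],o['tcp_rot'])
im,d=viewer.grab_frame('wrist'); W=cloud('wrist',d,o); np.savez('w7',im=im,d=d,W=W)
rad=np.hypot(W[...,0]-474.2,W[...,1]-64)
br=(im[...,0].astype(int)>im[...,2]+50)&(d>0)&(rad<36)
def pl(m,n): 
    p=W[m]; A=np.c_[p[:,:2]-[474.2,64],np.ones(len(p))]; print(n,m.sum(),np.linalg.lstsq(A,p[:,2],rcond=None)[0].round(3),p.mean(0).round(1))
pl(br&(abs(W[...,2]-94.5)<2.5),'top'); pl(br&(abs(W[...,2]-61)<2.2)&(rad>24),'flange')
pl((d>0)&(rad>42)&(rad<60)&(abs(W[...,2]-55)<4),'platform'); pl((d>0)&(rad>32)&(rad<33.6)&~br&(abs(W[...,2]-55)<4),'seat')
z=np.load('w1.npz'); W=z['W'];d=z['d'];rad=np.hypot(W[...,0]-474.2,W[...,1]-64)
pl((d>0)&(rad>42)&(rad<60)&(abs(W[...,2]-55)<4),'platform w1'); pl((d>0)&(rad>20)&(rad<32)&(abs(W[...,2]-55)<4),'seat w1')
save('w7c.png',im,4,(185,130,335,250))
E
```

```text
clock: 21.52
tool_pos: [473.6, 64.6, 196.3]
tcp_rot: [3.142, 0.0, -0.539]
force: [-0.1, -0.0, -0.6]
width: 94.8
finger_force: 0.0
[-0.0791651  -0.01719949 -0.56240271] [473.60734273  64.61319712 196.25006259] [ 3.14154567e+00  2.15798939e-04 -5.39137502e-01]
top 786 [-2.0000e-03  2.0000e-03  9.3839e+01] [474.7  64.7  93.8]
flange 392 [-2.0000e-03 -2.0000e-03  6.0741e+01] [487.5  56.7  60.7]
platform 4724 [-2.000e-03  0.000e+00  5.391e+01] [477.1  62.   53.9]
seat 176 [-1.5000e-02 -6.0000e-03  5.5543e+01] [487.1  58.   55.4]
platform w1 4664 [-2.0000e-03 -0.0000e+00  5.3927e+01] [477.6  65.1  53.9]
seat w1 1584 [-2.0000e-03 -1.0000e-03  5.5916e+01] [475.4  64.4  55.9]
```

View pics/w7c.png

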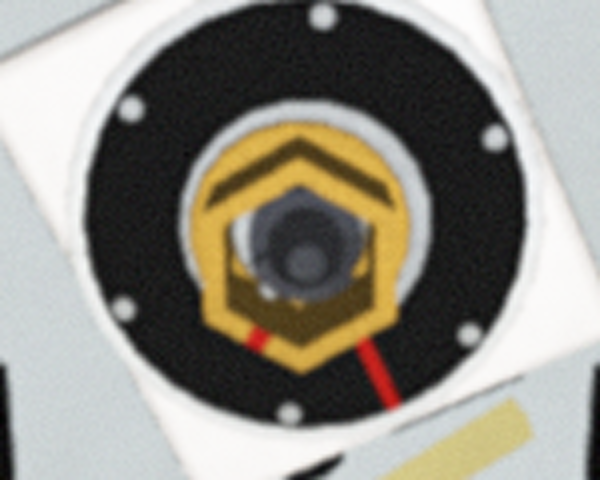

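The nut lies flat: its top is 37.9 mm above the seat and its tilt is about 0.1°. The gripper is clear, and the mark at (258,340) sits a little clockwise of the line.

```bash
python3 -c "
from bench import arm
print(arm.sign_off())"
```

```text
the job is handed in; nothing more can be done
None
```

The middle-sized brass nut is screwed home, its flange flat on the seat and released; the net load I read on the nut peaked at about 12 N, the beaker and bottle were never approached, and the job was handed in at about 21.6 s.

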